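# Index the swivel work stand to its next station

## Robot

A 6-joint arm with a two-finger parallel gripper is mounted at the origin on the work surface. World frame = base frame: x ahead of the robot, y to its left, z up, the work surface at z = 0. Lengths are in m, angles in rad, forces in N, time in s.
With the tool pointing down it reaches from about 0.35 to 0.975 m from the base axis. Payload 17.4 kg.
Tool frame: the origin (TCP) lies midway between the tips of the shut fingers; the grasp point (between the pads) lies 19 mm behind it; z points along the fingers, y is the direction in which the jaws open and shut (so a half turn about z gives the same grasp; the last joint's range is limited). The gripper opens to 85 mm and grips with 20 to 120 N. Pads are 22 mm wide; open, the fingers measure 114 mm over their backs; the gripper's body (76 mm by 85 mm) begins 54 mm behind the grasp point. The pads swing forward as they close: fully open they stand 13 mm farther back than shut.
Start: joints at [1.232, 0.116, 1.442, -0, 1.584, -0.038], TCP at [0.2, 0.645, 0.231] pointing down, gripper open.
Joint ranges: [-2.83, 2.83], [-0.83, 2.19], [0.07, 2.5], [-1.14, 4.28], [0.01, 3], [-2.97, 2.97]. Speed limits (rad/s): [1.89, 1.89, 2.22, 3.14, 3.14, 3.14].

## Interface

Orientations are given as a unit quaternion [x, y, z, w].
In Python, from bench import env gives the robot as it stands.
- The arm moves only by the tool apply_moves, never from a script. Its argument "moves" is a list of rows, each an object with "travel": the shift along the tool's x, y, z in m, a list of three; "turn": the turn, a rotation vector about the tool's x, y, z in degrees, a list of three; "claw": the opening, from 0 (shut) to 1 (fully open). In form: [{"travel": [dx, dy, dz], "turn": [wx, wy, wz], "claw": claw}, ...]. A call has 1 to 10 rows; each row shifts and turns the commanded pose from where the row before left it, along the tool's axes as they then stand; what a row does not reach is not made up. A row lasts 1/10 s, in which the tool goes at most 50 mm and 8.59 degrees, less where a joint would pass 70% of its speed; a pose out of reach is approached as far as the arm can. A call is refused whole if a number of a shift passes 0.05 or a number of a turn 8.59, either way. A call with a gripper value outside its range is refused whole. The fingers move at their own pace and stop on an object; the grip force is fixed at half the most. Time passes only in rows, so rows that do not move let the fingers close. It gives the time, the measured TCP pose, the force and the opening at its end, in the units of the state.
- env.get_obs(): the state, without advancing time (a new reading comes with each control period).
- env.capture(name): name is "side" or "top" or "wrist"; returns a dict with "frame" (400x640x3 uint8, red, green, blue), "fx", "fy", "cx", "cy" (pixels), "origin" and "rotation" of the camera in the world; the wrist camera has in their place "hand_eye" (4x4, takes a point from camera to tool coordinates, whose origin is the TCP and whose axes are the flange's). Camera axes: x right, y down, z forward; pixel columns grow to the right and rows downward; lengths in m; the calibration is good to about 2 mm. A picture is of the moment at which its call begins: read the wrist's pose just before it. There is no depth.
- env.close_job(): hands the job in, once; it reports no verdict.
Trained networks look in a picture, given as the dict that the camera call returned (one of the last four; its "shot" number tells which), for a name from the list of things; names that differ only in an ending like _2 or _b are one class to them, and where a whole thing is asked for, a point or a joint stands for the part that bears it (a point fixed in the world has none). Each returns a list of dicts, best first, with "p" (0 to 1); they miss things now and then, are a little off and sometimes report something else, mostly with a low value. They report only what shows in the picture. A call takes as long as a camera call. They do not tell look-alikes from the thing itself.
- env.boxes_of(picture, query): "centre" ([row, column] in pixels, amid what is visible of it).
- env.trace(picture, query): "pixels" (400x640 bool, what is visible of it) and "centre" ([row, column] in pixels, amid what is visible of it).
The state is a dict: "clock": time; "qpos": joint angles; "joint_velocities": joint speeds; "effort": joint torques, N m; "tcp_pos": TCP position; "tcp_rot": TCP orientation; "contact_force": force on the tool from outside, world axes, zero at the start; "torque": the same for the moment, N m; "opening": opening from 0.0 (shut) to 1.0 (fully open).
Only numpy, scipy, OpenCV 4.12 (cv2) and the standard library are available. Lean on these libraries where they do the work, as an engineer would, in place of code of your own. Each camera call takes 0.05 s, during which the arm holds its last target. There are 200 camera calls.

## Task

Turn the swivel work stand with the clamped inverter board on to its next station: draw its spring pin fully by the knob, swing the turntable counter-clockwise (seen from above), and let the spring drop the pin into the very next hole, so that the table stands locked again, then let go. The pin must be clear of the hole before you turn, and you must feel for the next hole gently: do not wrench the table against the pin and do not run past the hole. Leave the cup standing on the turntable and the other things on the bench where they are.

Things in the scene. Friction and masses are not known exactly. Their poses are not given: they have to be found in the camera images.
- ring: Plain steel index ring on top of the stand's round green cast base (base 336 mm across, bolted to the bench). 330 mm outside diameter, 10 mm thick, top 55 mm above the bench. Origin on the turntable's vertical axis at bench level; x axis points to the home hole, where the pin sits at the start; z up. Its holes, 11.6 mm wide, lie on a circle of radius 145 mm.
- home_hole (a point): Mouth of the home hole, centre, at the ring's top. The next hole counter-clockwise is in a dark arc-shaped shoe set flush in the ring, which the workshop clamps where the job needs it: 35 to 55 degrees (0.61 to 0.96 rad) on from the home hole. Its exact place is not measured: it must be felt. The other holes are plain and farther on.
- table_top (a point): Point on the turntable's axis at its upper face, 70 mm above the bench; turns with the turntable (aluminium disc, 250 mm across, 12 mm thick). Its x axis points to the plunger, which stands on an ear of the disc. The board clamped on it covers -65..65 mm in x and -28..64 mm in y of this frame, and stands up to 47 mm above the disc.
- turntable (a joint): Angle of the turntable, rad: 0 with the pin in the home hole (about 0.006 rad of play either way), growing counter-clockwise seen from above. It turns on a stiff bearing (about 0.15 N m, so some 1 N at the knob; the riding pin adds 1 to 2 N) and stays where it is left.
- knob (a point): Centre of the plunger's upright black knurled knob (27 mm diameter, 23 mm high), 106.5 mm above the bench when the pin is home, 145 mm from the turntable's axis. It moves up with the pin and round with the turntable. Below it stands the plunger's steel housing, 24 mm diameter, up to 92 mm above the bench; under that the ear, top 70 mm above the bench.
- plunger (a joint): Lift of the knob and pin, m: 0 with the pin fully home in a hole, 0.0075 with the pin's foot riding on the ring's top, 0.013 at the upper stop. The spring pushes down with 6 N at 0 and 11 N at 0.013; a released knob moves down by itself.
- pin: Steel index pin, 10 mm diameter, vertical under the knob, 0.8 mm clear of the hole all round. Origin at the centre of its foot, 7.5 mm below the ring's top when home. It is hidden by the ear.
- cup (a point): Centre of a small open steel cup, 44 mm wide and 22 mm high, that stands loose on the turntable beside the board; rides round with it.
- screwdriver_mid (a point): Screwdriver lying on the bench, bystander.
- meter_mid (a point): Hand multimeter lying on the bench, 150 x 75 x 34 mm, bystander.
- solder_mid (a point): Spool of solder standing on its flange, 56 mm wide, 50 mm high, bystander.
- choke_mid (a point): Toroid choke lying flat, 64 mm wide, 26 mm high, bystander.
- capacitor_mid (a point): Black can capacitor standing upright, 45 mm wide, 75 mm high, bystander.
Not all that is in view belongs to the job. What is meant by the part that bears cup is not pink or purple, and is the smaller of those in its own colour.

How it is judged:
By the outcome, as a careful person would: the job done as asked, in the order asked, and still so for the second after the job is handed in, with the robot touching nothing.
It also fails if it takes over 51 s, if anything falls off the work surface, if the arm or the gripper's body presses on something with over 40 N, if the wrist force passes 120 N, or if a joint passes its speed limit or range.

## Working session

There is one attempt and no reset: what is moved stays moved. The work goes in short steps, Python scripts to look and compute and a tool call to move; the robot and the scene stay as the last step left them, time stands still between calls to the robot, and variables do not carry over. Pictures are saved under pics/ and viewed, about 8 in all and at most 12, crops included, and the job is handed in when it is done.

Besides the shell and the picture viewer there is one more tool, called after ">>>" as a command line: name --argument value ..., lists and objects as JSON in quotes. apply_moves: Moves the arm, as the interface text tells. Its arguments: {"type":"object","properties":{"moves":{"type":"array","items":{"type":"object","properties":{"travel":{"type":"array","items":{"type":"number"}},"turn":{"type":"array","items":{"type":"number"}},"claw":{"type":"number"}}}}},"required":["moves"]}

```bash
mkdir -p pics; ls; cat > h.py <<'E'
import numpy as np,cv2
from bench import env
from scipy.spatial.transform import Rotation as R
def save(c,n): cv2.imwrite('pics/'+n,c['frame'][:,:,::-1])
def ray(c,rc,z,o=None):
    d=np.array([(rc[1]-c['cx'])/c['fx'],(rc[0]-c['cy'])/c['fy'],1.])
    if 'hand_eye' in c:
        H=np.array(c['hand_eye']);T=np.eye(4);T[:3,:3]=R.from_quat(o['tcp_rot']).as_matrix();T[:3,3]=o['tcp_pos'];T=T@H
        Q,p=T[:3,:3],T[:3,3]
    else: Q,p=np.array(c['rotation']),np.array(c['origin'])
    w=Q@d; return p+w*(z-p[2])/w[2]
E
python3 - <<'E'
from h import *
o=env.get_obs();print(o)
zs={'knob':.1065,'ring':.055,'cup':.08,'table_top':.07}
for n in('top','side'):
    c=env.capture(n);save(c,n+'.png');print(n,c['origin'])
    for q in zs:
        for b in env.boxes_of(c,q)[:4]: print(q,np.round(b['centre']),round(b['p'],2),ray(c,b['centre'],zs[q]).round(3))
cv2.imwrite('pics/both.png',cv2.resize(np.vstack([cv2.imread('pics/top.png'),cv2.imread('pics/side.png')]),(480,600)))
E
```

```text
pics
{'clock': 0.0, 'qpos': array([ 1.23222066e+00,  1.16520221e-01,  1.44227647e+00,  2.29900731e-05,
        1.58397412e+00, -3.78245344e-02]), 'joint_velocities': array([ 1.22784710e-03,  3.56276687e-05, -9.17589784e-05,  5.20717854e-04,
        1.56925034e-03, -9.48790663e-04]), 'effort': array([-5.38921886e-03, -7.31976700e+01, -6.32498217e+01, -3.49323918e-04,
        6.13325814e-03, -2.43256909e-05]), 'tcp_pos': array([0.19991735, 0.64452307, 0.23053212]), 'tcp_rot': array([ 1.49809303e-01,  9.88714734e-01, -5.76526241e-04, -1.21502465e-04]), 'contact_force': array([ 0.0467476 , -0.05659068,  0.41903699]), 'torque': array([-0.01106523,  0.00453249,  0.01795948]), 'opening': 0.9987992449915349}
top [ 0.39489245 -0.0393937   1.15651673]Traceback (most recent call last):
  File "<stdin>", line 7, in <module>
  File "h.py", line 11, in ray
    w=Q@d; return p+w*(z-p[2])/w[2]
      ~^~
ValueError: matmul: Input operand 1 has a mismatch in its core dimension 0, with gufunc signature (n?,k),(k,m?)->(n?,m?) (size 3 is different from 4)
```

View pics/top.png

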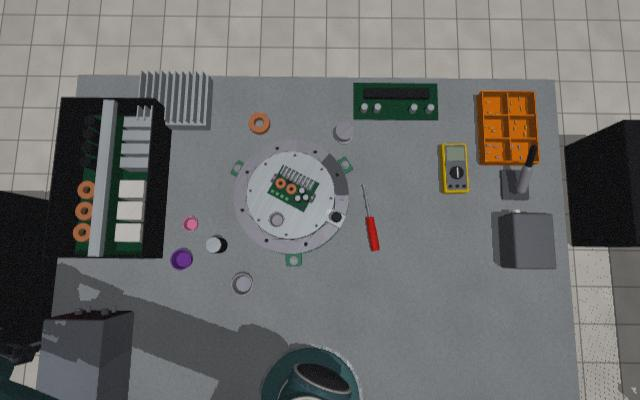

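```bash
sed -i "s/else: Q,p=np.array(c\['rotation'\])/else: Q,p=R.from_quat(c['rotation']).as_matrix()/" h.py
python3 - <<'E'
from h import *
zs={'knob':.118,'ring':.055,'cup':.092,'table_top':.07,'capacitor_mid':.075,'screwdriver_mid':.02}
for n in('top','side'):
    c=env.capture(n);save(c,n+'.png');print(n,c['origin'],c['rotation'])
    for q in zs:
        for b in env.boxes_of(c,q)[:4]: print(q,np.round(b['centre']),round(b['p'],2),ray(c,b['centre'],zs[q]).round(3))
    if n=='top':
        m=env.trace(c,'ring')[0]['pixels'];ys,xs=np.nonzero(m);print('ring trace',ys.min(),ys.max(),xs.min(),xs.max())
        print([ray(c,p,.055).round(3) for p in [(ys.min(),292),(ys.max(),292),(195,xs.min()),(195,xs.max())]])
E
```

```text
top [ 0.39489245 -0.0393937   1.15651673] [ 0.70886829 -0.70139702  0.05140845 -0.05389932]
knob [217. 334.] 0.62 [ 0.495 -0.062  0.118]
ring [185. 249.] 0.62 [0.59  0.181 0.055]
cup [286. 242.] 0.92 [0.309 0.182 0.092]
cup [262. 179.] 0.57 [0.372 0.354 0.092]
cup [219. 274.] 0.53 [0.49  0.103 0.092]
cup [224. 189.] 0.53 [0.475 0.335 0.092]
table_top [195. 291.] 0.92 [0.559 0.059 0.07 ]
capacitor_mid [247. 216.] 0.74 [0.412 0.261 0.075]
screwdriver_mid [197. 292.] 0.66 [0.563 0.061 0.02 ]
screwdriver_mid [236. 375.] 0.54 [ 0.451 -0.183  0.02 ]
ring trace 140 253 233 348
[array([0.725, 0.062, 0.055]), array([0.399, 0.055, 0.055]), array([0.561, 0.227, 0.055]), array([ 0.564, -0.101,  0.055])]
side [0.32830032 0.59877455 0.77181645] [-0.14544789  0.91245228 -0.37579356  0.07109811]
knob [200. 342.] 0.59 [ 0.497 -0.045  0.118]
knob [200. 364.] 0.19 [ 0.447 -0.06   0.118]
ring [289. 306.] 0.56 [0.512 0.176 0.055]
ring [198. 366.] 0.23 [ 0.457 -0.131  0.055]
cup [255. 326.] 0.83 [0.49  0.105 0.092]
cup [335. 398.] 0.74 [0.31  0.237 0.092]
cup [385. 288.] 0.65 [0.468 0.381 0.092]
cup [349. 334.] 0.49 [0.414 0.298 0.092]
table_top [240. 302.] 0.63 [0.562 0.064 0.07 ]
capacitor_mid [350. 334.] 0.96 [0.415 0.293 0.075]
screwdriver_mid [196. 370.] 0.87 [ 0.456 -0.178  0.02 ]
```

View pics/side.png

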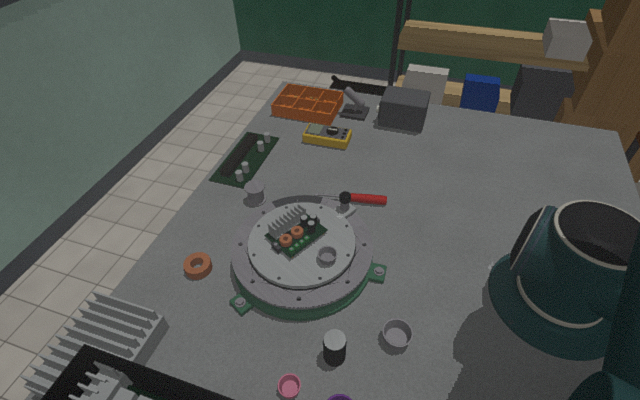

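>>> apply_moves --moves '[{"travel":[-0.0246,-0.0295,0],"turn":[0,0,5],"claw":1},{"travel":[-0.027,-0.0272,0],"turn":[0,0,5],"claw":1},{"travel":[-0.0293,-0.0248,0],"turn":[0,0,5],"claw":1},{"travel":[-0.0313,-0.0221,0],"turn":[0,0,5],"claw":1},{"travel":[-0.0331,-0.0193,0],"turn":[0,0,5],"claw":1},{"travel":[-0.0347,-0.0163,0],"turn":[0,0,5],"claw":1},{"travel":[-0.036,-0.0132,0],"turn":[0,0,5],"claw":1},{"travel":[-0.037,-0.01,0],"turn":[0,0,5],"claw":1},{"travel":[-0.0377,-0.0068,0],"turn":[0,0,5],"claw":1},{"travel":[-0.0382,-0.0034,0],"turn":[0,0,5],"claw":1}]'

```text
clock: 1.85
tcp_pos: [0.3475, 0.2893, 0.2315]
tcp_rot: [0.555, 0.832, 0.0, 0.0]
contact_force: [1.0, 0.0, 0.6]
opening: 1.0
```

>>> apply_moves --moves '[{"travel":[-0.0384,0,0],"turn":[0,0,5],"claw":1},{"travel":[-0.0382,0.0034,0],"turn":[0,0,5],"claw":1},{"travel":[-0.0377,0.0067,0],"turn":[0,0,5],"claw":1},{"travel":[-0.037,0.01,0],"turn":[0,0,5],"claw":1},{"travel":[-0.036,0.0132,0],"turn":[0,0,5],"claw":1},{"travel":[-0.0347,0.0163,0],"turn":[0,0,5],"claw":1},{"travel":[-0.0331,0.0193,0],"turn":[0,0,5],"claw":1},{"travel":[-0.0313,0.0221,0],"turn":[0,0,5],"claw":1},{"travel":[-0.0292,0.0248,0],"turn":[0,0,5],"claw":1},{"travel":[-0.027,0.0272,0],"turn":[0,0,5],"claw":1}]'

```text
clock: 2.85
tcp_pos: [0.4969, -0.064, 0.2315]
tcp_rot: [0.855, 0.519, 0.0, 0.0]
contact_force: [0.5, 0.4, -0.2]
opening: 1.004
```

```bash
cat > w.py <<'E'
from h import *
import sys
o=env.get_obs();c=env.capture('wrist');n=sys.argv[1];save(c,n+'.png')
M=R.from_quat(o['tcp_rot']).as_matrix()
print(o['clock'],o['tcp_pos'].round(4),'yaw_y',np.degrees(np.arctan2(M[1,1],M[0,1])).round(2),o['contact_force'].round(1),o['opening'],o['qpos'].round(2))
for q,z in(('knob',.118),('ring',.055),('table_top',.07)):
    for b in env.trace(c,q)[:2]: print(q,np.round(b['centre']),round(b['p'],2),ray(c,b['centre'],z,o).round(4))
E
python3 w.py w1; python3 -c "
from h import *
o=env.get_obs();c=env.capture('wrist');print(c['hand_eye'],c['fx'])"
```

```text
2.85 [ 0.4969 -0.064   0.2315] yaw_y -27.46 [ 0.5  0.4 -0.2] 1.003671295142322 [-0.18 -0.27  1.81  0.    1.61  0.3 ]
knob [192. 316.] 0.81 [ 0.4999 -0.0618  0.118 ]
ring [151. 339.] 0.84 [ 0.5275 -0.0549  0.055 ]
[[-5.49608045e-04 -9.45766933e-01 -3.24845512e-01  8.54691634e-02]
 [ 9.99999849e-01 -5.13658181e-04 -1.96422722e-04 -8.36466721e-05]
 [ 1.89105602e-05 -3.24845570e-01  9.45767072e-01 -1.42094953e-01]
 [ 0.00000000e+00  0.00000000e+00  0.00000000e+00  1.00000000e+00]] 359.74456911448317
```

View pics/w1.png

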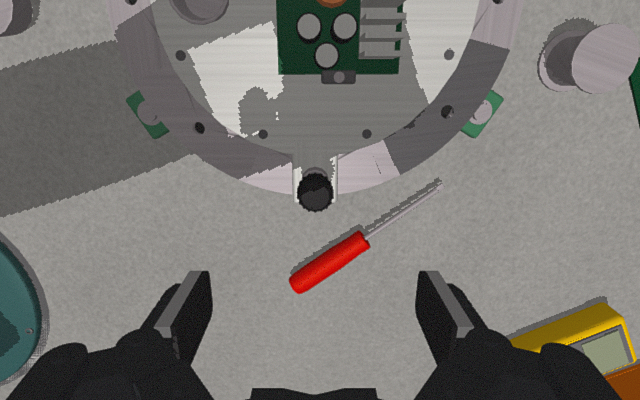

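```bash
python3 - <<'E'
from h import *
from scipy.optimize import least_squares as ls
o=env.get_obs();c=env.capture('wrist')
P=np.array([ray(c,p,.055,o)[:2] for p in[(128,200),(1,131),(112,447),(1,497),(125,408)]]);print(P.round(4))
f=ls(lambda a:np.hypot(*(P[:4]-a).T)-.145,[.56,.06]);print(f.x.round(4),f.fun.round(4))
ax=f.x;A=np.degrees(np.arctan2(*(P-ax).T[::-1]));print('angles',A.round(1))
for z in(.118,.112,.1065):
    k=ray(c,(192,316),z,o)[:2];print(z,k.round(4),np.hypot(*(k-ax)).round(4),np.degrees(np.arctan2(*(k-ax)[::-1])).round(1))
im=cv2.imread('pics/w1.png');cv2.imwrite('pics/z1.png',cv2.resize(im[60:220,290:520],None,fx=3.4,fy=3.4,interpolation=cv2.INTER_CUBIC))
E
```

```text
[[ 0.4273  0.021 ]
 [ 0.4333  0.1291]
 [ 0.6244 -0.0652]
 [ 0.6892 -0.0027]
 [ 0.5902 -0.06  ]]
[0.564  0.0675] [-0.0006 -0.0005  0.0007 -0.0014]
angles [-161.2  154.8  -65.5  -29.3  -78.4]
0.118 [ 0.4996 -0.0598] 0.1426 -116.8
0.112 [ 0.4988 -0.0615] 0.1446 -116.8
0.1065 [ 0.498  -0.0631] 0.1463 -116.8
```

View pics/z1.png

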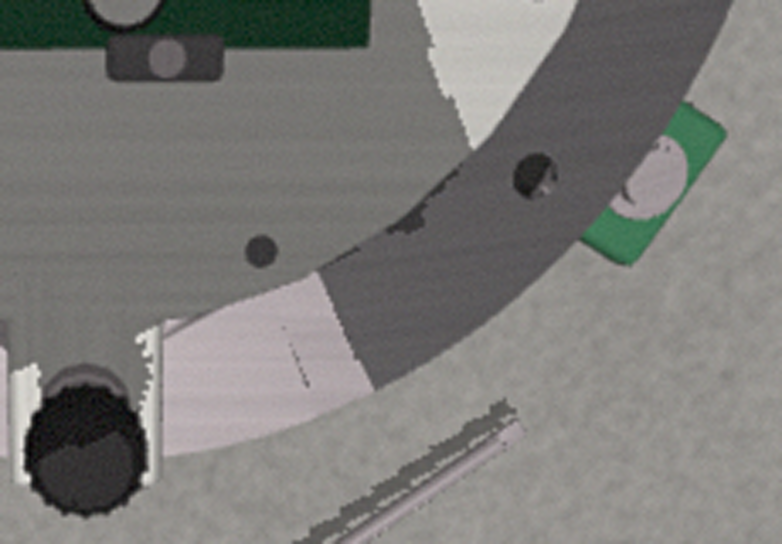

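>>> apply_moves --moves '[{"travel":[0.0025,0.0006,0.03],"turn":[0,0,0],"claw":1},{"travel":[0,0,0.04],"turn":[0,0,0],"claw":0.8},{"travel":[0,0,0.04],"turn":[0,0,0],"claw":0.6},{"travel":[0,0,0.02],"turn":[0,0,0],"claw":0.55},{"travel":[0,0,0.011],"turn":[0,0,0],"claw":0.55},{"travel":[0,0,0],"turn":[0,0,0],"claw":0.55},{"travel":[0,0,0],"turn":[0,0,0],"claw":0.55}]'

```text
clock: 3.85
tcp_pos: [0.4988, -0.0601, 0.0917]
tcp_rot: [0.853, 0.521, 0.001, 0.0]
contact_force: [-0.5, -0.3, 0.5]
opening: 0.549
```

```bash
python3 w.py w2
```

```text
3.85 [ 0.4988 -0.0601  0.0917] yaw_y -27.19 [-0.5 -0.3  0.5] 0.5491383223523035 [-0.17 -0.19  1.97  0.    1.36  0.3 ]
knob [304. 316.] 0.6 [ 0.5011 -0.057   0.118 ]
knob [ 95. 314.] 0.17 [0.5355 0.0109 0.118 ]
ring [220. 359.] 0.56 [ 0.5261 -0.0601  0.055 ]
table_top [ 96. 314.] 0.64 [0.5342 0.0084 0.07  ]
```

View pics/w2.png

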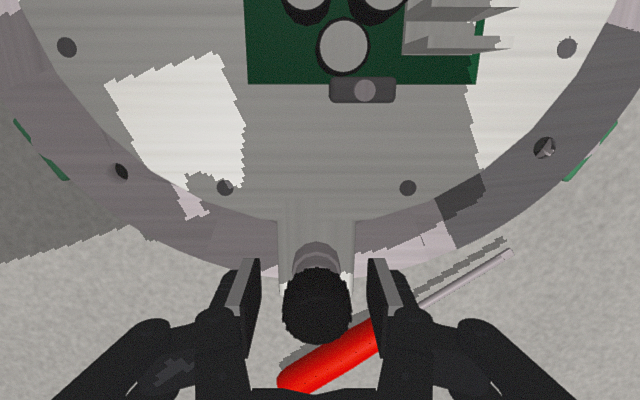

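>>> apply_moves --moves '[{"travel":[0.001,0,0],"turn":[0,0,0],"claw":0},{"travel":[0,0,0],"turn":[0,0,0],"claw":0},{"travel":[0,0,0],"turn":[0,0,0],"claw":0},{"travel":[0,0,0],"turn":[0,0,0],"claw":0},{"travel":[0,0,0],"turn":[0,0,0],"claw":0},{"travel":[0,0,0],"turn":[0,0,0],"claw":0}]'

```text
clock: 4.65
tcp_pos: [0.4992, -0.0597, 0.0911]
tcp_rot: [0.854, 0.521, 0.001, 0.001]
contact_force: [1.7, -0.9, 6.3]
opening: 0.299
```

>>> apply_moves --moves '[{"travel":[0,0,-0.003],"turn":[0,0,0],"claw":0},{"travel":[0,0,-0.003],"turn":[0,0,0],"claw":0},{"travel":[0,0,-0.003],"turn":[0,0,0],"claw":0},{"travel":[0,0,-0.003],"turn":[0,0,0],"claw":0},{"travel":[0,0,0],"turn":[0,0,0],"claw":0},{"travel":[0,0,0],"turn":[0,0,0],"claw":0}]'

```text
clock: 5.25
tcp_pos: [0.4983, -0.0593, 0.1017]
tcp_rot: [0.854, 0.521, -0.0, -0.001]
contact_force: [2.0, 2.6, -12.0]
opening: 0.29
```

```bash
python3 w.py w3
```

```text
5.25 [ 0.4983 -0.0593  0.1017] yaw_y -27.24 [  2.    2.6 -12. ] 0.28990391430556195 [-0.17 -0.2   1.96  0.    1.38  0.31]
knob [307. 317.] 0.62 [ 0.4972 -0.0641  0.118 ]
ring [212. 371.] 0.78 [ 0.5331 -0.0624  0.055 ]
table_top [ 93. 314.] 0.62 [0.5341 0.0102 0.07  ]
```

View pics/w3.png

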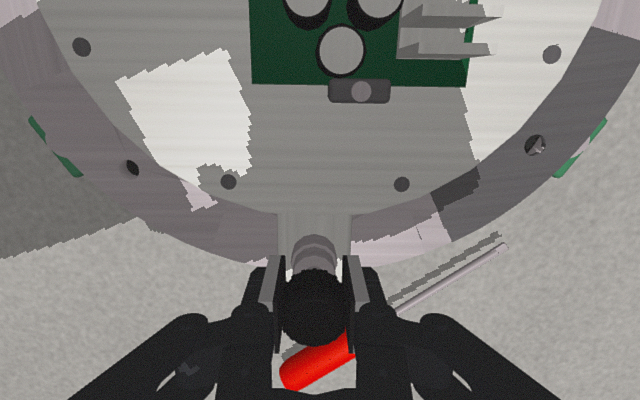

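>>> apply_moves --moves '[{"travel":[0,0,-0.0015],"turn":[0,0,0],"claw":0},{"travel":[0,0,0],"turn":[0,0,0],"claw":0},{"travel":[2e-05,0.0025,0],"turn":[0,0,-1],"claw":0},{"travel":[5e-05,0.0038,0],"turn":[0,0,-1.5],"claw":0},{"travel":[5e-05,0.0038,0],"turn":[0,0,-1.5],"claw":0},{"travel":[2e-05,0.0025,0],"turn":[0,0,-1],"claw":0},{"travel":[0,0,0],"turn":[0,0,0],"claw":0}]'

```text
clock: 6.15
tcp_pos: [0.5104, -0.065, 0.1037]
tcp_rot: [0.83, 0.558, -0.0, 0.0]
contact_force: [0.6, 2.1, -11.4]
opening: 0.293
```

>>> apply_moves --moves '[{"travel":[2e-05,0.0025,0],"turn":[0,0,-1],"claw":0},{"travel":[9e-05,0.0051,0],"turn":[0,0,-2],"claw":0},{"travel":[9e-05,0.0051,0],"turn":[0,0,-2],"claw":0},{"travel":[9e-05,0.0051,0],"turn":[0,0,-2],"claw":0},{"travel":[9e-05,0.0051,0],"turn":[0,0,-2],"claw":0},{"travel":[9e-05,0.0051,0],"turn":[0,0,-2],"claw":0},{"travel":[9e-05,0.0051,0],"turn":[0,0,-2],"claw":0},{"travel":[9e-05,0.0051,0],"turn":[0,0,-2],"claw":0},{"travel":[0,0,0],"turn":[0,0,0],"claw":0}]'

```text
clock: 7.05
tcp_pos: [0.5471, -0.0746, 0.1036]
tcp_rot: [0.75, 0.662, -0.0, -0.0]
contact_force: [-2.7, 1.7, -12.0]
opening: 0.293
```

>>> apply_moves --moves '[{"travel":[2e-05,0.0025,0],"turn":[0,0,-1],"claw":0},{"travel":[9e-05,0.0051,0],"turn":[0,0,-2],"claw":0},{"travel":[9e-05,0.0051,0],"turn":[0,0,-2],"claw":0},{"travel":[9e-05,0.0051,0],"turn":[0,0,-2],"claw":0},{"travel":[9e-05,0.0051,0],"turn":[0,0,-2],"claw":0},{"travel":[9e-05,0.0051,0],"turn":[0,0,-2],"claw":0},{"travel":[9e-05,0.0051,0],"turn":[0,0,-2],"claw":0},{"travel":[9e-05,0.0051,0],"turn":[0,0,-2],"claw":0},{"travel":[0,0,0],"turn":[0,0,0],"claw":0}]'

```text
clock: 7.95
tcp_pos: [0.5849, -0.074, 0.1034]
tcp_rot: [0.657, 0.754, -0.0, -0.001]
contact_force: [-3.9, 3.5, -11.8]
opening: 0.294
```

```bash
python3 w.py w4
```

```text
7.95 [ 0.5849 -0.074   0.1034] yaw_y 7.88 [ -3.9   3.5 -11.8] 0.2936317365057211 [-0.17 -0.    1.78  0.    1.37 -0.31]
knob [306. 315.] 0.88 [ 0.587  -0.0792  0.118 ]
ring [207. 374.] 0.79 [ 0.6177 -0.0543  0.055 ]
table_top [ 90. 306.] 0.71 [0.5715 0.0038 0.07  ]
```

View pics/w4.png

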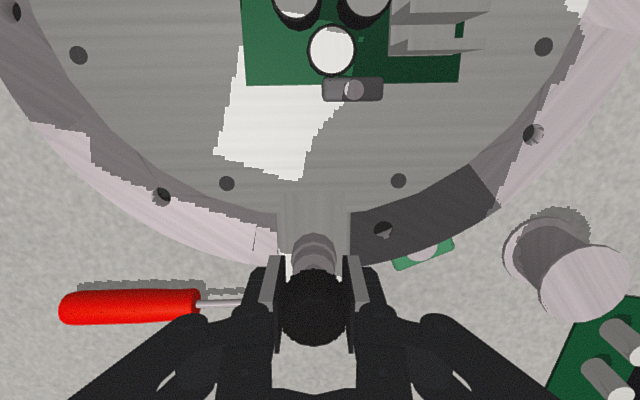

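```bash
python3 - <<'E'
from h import *
o=env.get_obs();c=env.capture('wrist')
ax=np.array([.5648,.0702])
for p in [(228.5,383.5)]:
    P=ray(c,p,.055,o)[:2];t=o['tcp_pos'][:2]
    f=lambda v:(np.hypot(*(v-ax)).round(4),np.degrees(np.arctan2(*(v-ax)[::-1])).round(2))
    print(P.round(4),f(P),f(t))
    for z in (.129,.124): k=ray(c,(308,315),z,o)[:2];print(z,k.round(4),f(k))
    k=ray(c,(306,315),.118,o)
E
```

```text
[ 0.6251 -0.0664] (np.float64(0.1494), np.float64(-66.17)) (np.float64(0.1456), np.float64(-82.16))
0.129 [ 0.5859 -0.0726] (np.float64(0.1444), np.float64(-81.6))
0.124 [ 0.5864 -0.0762] (np.float64(0.1479), np.float64(-81.6))
```

>>> apply_moves --moves '[{"travel":[2e-05,0.0025,0],"turn":[0,0,-1],"claw":0},{"travel":[9e-05,0.0051,0],"turn":[0,0,-2],"claw":0},{"travel":[9e-05,0.0051,0],"turn":[0,0,-2],"claw":0},{"travel":[9e-05,0.0051,0],"turn":[0,0,-2],"claw":0},{"travel":[5e-05,0.0038,0],"turn":[0,0,-1.5],"claw":0},{"travel":[2e-05,0.0025,0],"turn":[0,0,-1],"claw":0},{"travel":[0,0,0],"turn":[0,0,0],"claw":0}]'

```text
clock: 8.9
tcp_pos: [0.6079, -0.0685, 0.1032]
tcp_rot: [0.592, 0.806, -0.0, -0.001]
contact_force: [-7.8, 6.6, -11.1]
opening: 0.297
```

>>> apply_moves --moves '[{"travel":[0,0,0.0025],"turn":[0,0,0],"claw":0},{"travel":[0,0,0.002],"turn":[0,0,0],"claw":0},{"travel":[0,0,0],"turn":[0,0,0],"claw":0}]'

```text
clock: 9.2
tcp_pos: [0.6079, -0.0685, 0.0989]
tcp_rot: [0.593, 0.806, -0.0, -0.001]
contact_force: [-7.5, 7.1, -9.9]
opening: 0.295
```

>>> apply_moves --moves '[{"travel":[0,0,0],"turn":[0,0,0],"claw":0.42},{"travel":[0,0,0],"turn":[0,0,0],"claw":0.42},{"travel":[0,0,0],"turn":[0,0,0],"claw":0.42},{"travel":[0,0,0.002],"turn":[0,0,0],"claw":0.42},{"travel":[0,0,0.002],"turn":[0,0,0],"claw":0.42},{"travel":[0,0,0],"turn":[0,0,0],"claw":0.42}]'

```text
clock: 9.8
tcp_pos: [0.6085, -0.0691, 0.095]
tcp_rot: [0.593, 0.805, -0.0, -0.0]
contact_force: [0.6, 0.3, 0.2]
opening: 0.418
```

```bash
python3 w.py w5
```

```text
9.8 [ 0.6085 -0.0691  0.095 ] yaw_y 17.26 [0.6 0.3 0.2] 0.4178845296271804 [-0.15  0.05  1.74 -0.    1.36 -0.46]
knob [308. 312.] 0.79 [ 0.609  -0.0696  0.118 ]
ring [206. 387.] 0.83 [ 0.6417 -0.0392  0.055 ]
table_top [286.  80.] 0.68 [ 0.4964 -0.1264  0.07  ]
table_top [ 93. 306.] 0.58 [0.5834 0.0046 0.07  ]
```

View pics/w5.png

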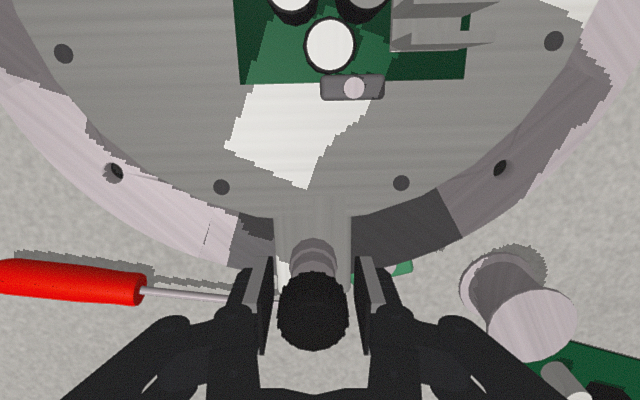

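>>> apply_moves --moves '[{"travel":[0,0.001,0],"turn":[0,0,-0.4],"claw":0.42},{"travel":[0,0.001,0],"turn":[0,0,-0.4],"claw":0.42},{"travel":[0,0.001,0],"turn":[0,0,-0.4],"claw":0.42},{"travel":[0,0.001,0],"turn":[0,0,-0.4],"claw":0.42},{"travel":[0,0.001,0],"turn":[0,0,-0.4],"claw":0.42},{"travel":[0,0.001,0],"turn":[0,0,-0.4],"claw":0.42}]'

```text
clock: 10.6
tcp_pos: [0.6137, -0.0673, 0.0952]
tcp_rot: [0.576, 0.818, -0.001, -0.001]
contact_force: [-8.3, -0.8, 4.3]
opening: 0.419
```

>>> apply_moves --moves '[{"travel":[0,0.001,0],"turn":[0,0,-0.4],"claw":0.42},{"travel":[0,0.001,0],"turn":[0,0,-0.4],"claw":0.42},{"travel":[0,0.001,0],"turn":[0,0,-0.4],"claw":0.42}]'

```text
clock: 10.9
tcp_pos: [0.6165, -0.0662, 0.0953]
tcp_rot: [0.567, 0.824, -0.001, -0.001]
contact_force: [-7.8, -0.7, 3.3]
opening: 0.421
```

>>> apply_moves --moves '[{"travel":[0,0.001,0],"turn":[0,0,-0.4],"claw":0.42},{"travel":[0,0.001,0],"turn":[0,0,-0.4],"claw":0.42},{"travel":[0,0.001,0],"turn":[0,0,-0.4],"claw":0.42},{"travel":[0,0.001,0],"turn":[0,0,-0.4],"claw":0.42}]'

```text
clock: 11.3
tcp_pos: [0.6202, -0.0647, 0.0952]
tcp_rot: [0.556, 0.831, -0.0, -0.001]
contact_force: [-7.8, 0.4, 3.7]
opening: 0.418
```

>>> apply_moves --moves '[{"travel":[0,0.001,0],"turn":[0,0,-0.4],"claw":0.42},{"travel":[0,0.001,0],"turn":[0,0,-0.4],"claw":0.42}]'

```text
clock: 11.5
tcp_pos: [0.622, -0.0639, 0.0951]
tcp_rot: [0.55, 0.835, -0.0, -0.001]
contact_force: [-7.8, -0.8, 3.2]
opening: 0.419
```

>>> apply_moves --moves '[{"travel":[0,0.0008,0],"turn":[0,0,-0.3],"claw":0.42},{"travel":[0,0.0008,0],"turn":[0,0,-0.3],"claw":0.42}]'

```text
clock: 11.7
tcp_pos: [0.6235, -0.0632, 0.095]
tcp_rot: [0.545, 0.838, -0.0, -0.001]
contact_force: [-6.3, 1.5, 1.1]
opening: 0.419
```

>>> apply_moves --moves '[{"travel":[0,0.0008,0],"turn":[0,0,-0.3],"claw":0.42},{"travel":[0,0.0008,0],"turn":[0,0,-0.3],"claw":0.42}]'

```text
clock: 11.9
tcp_pos: [0.625, -0.0625, 0.0948]
tcp_rot: [0.541, 0.841, -0.0, -0.001]
contact_force: [-5.0, -0.4, -2.8]
opening: 0.422
```

```bash
python3 w.py w6
```

```text
11.9 [ 0.625  -0.0625  0.0948] yaw_y 24.49 [-5.  -0.4 -2.8] 0.4215043361458569 [-0.14  0.09  1.7  -0.    1.36 -0.57]
knob [310. 302.] 0.83 [ 0.6227 -0.0655  0.118 ]
ring [208. 385.] 0.82 [ 0.6538 -0.0302  0.055 ]
ring [262.  63.] 0.21 [ 0.5026 -0.1348  0.055 ]
table_top [ 92. 302.] 0.58 [0.5889 0.0067 0.07  ]
```

View pics/w6.png

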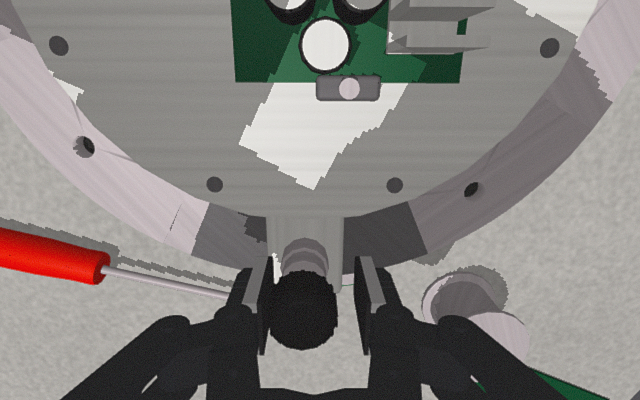

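>>> apply_moves --moves '[{"travel":[0,0.0008,0],"turn":[0,0,-0.3],"claw":0.42},{"travel":[0,0.0008,0],"turn":[0,0,-0.3],"claw":0.42}]'

```text
clock: 12.3
tcp_pos: [0.6271, -0.062, 0.0954]
tcp_rot: [0.537, 0.844, 0.0, 0.0]
contact_force: [0.1, 0.3, -0.1]
opening: 0.419
```

```bash
python3 w.py w7
```

```text
12.3 [ 0.6271 -0.062   0.0954] yaw_y 25.09 [ 0.1  0.3 -0.1] 0.4185683325930735 [-0.14  0.09  1.7  -0.    1.36 -0.58]
knob [296. 303.] 0.91 [ 0.6226 -0.0593  0.118 ]
knob [260.  61.] 0.58 [ 0.5346 -0.0833  0.118 ]
ring [205. 383.] 0.84 [ 0.654  -0.0284  0.055 ]
table_top [ 91. 303.] 0.55 [0.5906 0.0077 0.07  ]
table_top [298. 302.] 0.46 [ 0.6349 -0.091   0.07  ]
```

View pics/w7.png

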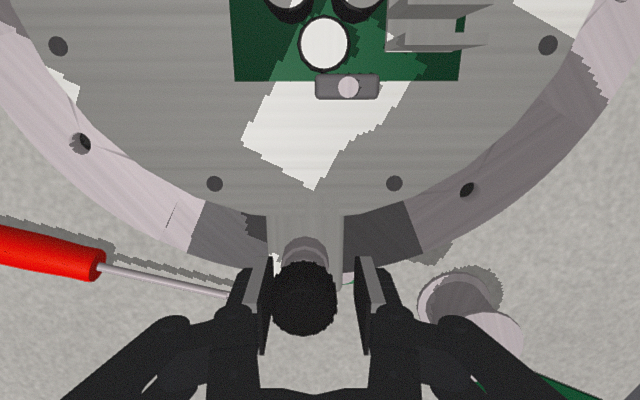

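>>> apply_moves --moves '[{"travel":[0,-0.002,0],"turn":[0,0,0],"claw":0.5},{"travel":[0,-0.002,0],"turn":[0,0,0],"claw":0.7},{"travel":[0,0,0],"turn":[0,0,0],"claw":0.9},{"travel":[0,0,-0.02],"turn":[0,0,0],"claw":1},{"travel":[0,0,-0.04],"turn":[0,0,0],"claw":1},{"travel":[0,0,-0.04],"turn":[0,0,0],"claw":1},{"travel":[0,0,-0.036],"turn":[0,0,0],"claw":1},{"travel":[0,0,0],"turn":[0,0,0],"claw":1},{"travel":[0,0,0],"turn":[0,0,0],"claw":1}]'

```text
clock: 13.4
tcp_pos: [0.6236, -0.0637, 0.2319]
tcp_rot: [0.537, 0.844, 0.0, 0.001]
contact_force: [-0.1, 0.1, -0.4]
opening: 0.999
```

```bash
python3 w.py w8; python3 - <<'E'
from h import *
ax=np.array([.5648,.0702]);o=env.get_obs();c=env.capture('wrist')
m=env.trace(c,'knob')[0]['pixels'];ys,xs=np.nonzero(m);print('now',ys.min(),ys.max(),xs.min(),xs.max(),m.sum())
c2=env.capture('top')
for cc,oo in((c,o),(c2,None)):
    b=env.trace(cc,'knob')
    for t in b[:2]:
        for z in(.112,.1195):
            k=ray(cc,t['centre'],z,oo)[:2]-ax;print(t['p'],z,np.hypot(*k).round(4),np.degrees(np.arctan2(*k[::-1])).round(2))
c3=env.capture('side');k=env.trace(c3,'knob')[0];print('side',k['centre'],k['p'])
save(c3,'s2.png')
# triangulated knob height: wrist ray vs side ray
best=min(((np.linalg.norm(ray(c,env.trace(c,'knob')[0]['centre'],z,o)-ray(c3,k['centre'],z)),z) for z in np.arange(.09,.14,.004)));print(best)
im=np.hstack([cv2.resize(c['frame'],(400,250)),c3['frame'][130:380,150:550]]);cv2.imwrite('pics/fin.png',im[:,:,::-1])
E
```

```text
13.4 [ 0.6236 -0.0637  0.2319] yaw_y 25.06 [-0.1  0.1 -0.4] 0.9990198560574282 [-0.14  0.01  1.55  0.    1.58 -0.58]
ring [152. 271.] 0.57 [ 0.5819 -0.0614  0.055 ]
ring [194. 136.] 0.48 [ 0.4829 -0.1509  0.055 ]
table_top [ 68. 313.] 0.81 [0.5863 0.0188 0.07  ]
table_top [196. 312.] 0.74 [ 0.6306 -0.0789  0.07  ]Traceback (most recent call last):
  File "<stdin>", line 3, in <module>
IndexError: list index out of range
```

```bash
python3 - <<'E'
from h import *
c3=env.capture('side');save(c3,'s2.png');t=env.trace(c3,'knob');print([(x['centre'],x['p']) for x in t[:2]])
a=cv2.imread('pics/w1.png');b=cv2.imread('pics/w8.png');s=c3['frame'][:,:,::-1]
cr=lambda i:cv2.resize(i[130:230,260:370],(396,300) if 0 else (330,300),interpolation=cv2.INTER_CUBIC)
ss=cv2.resize(s[150:330,220:430],(660,300)[:1]+(300,)) if 0 else cv2.resize(s[160:310,220:400],(360,300))
s0=cv2.resize(cv2.imread('pics/side.png')[160:310,220:400],(360,300))
top=np.hstack([cr(a),cr(b)]);bot=np.hstack([s0,ss]);top=np.pad(top,((0,0),(0,bot.shape[1]-top.shape[1]),(0,0)))
cv2.imwrite('pics/fin.png',np.vstack([top,bot]))
E
```

```text
[([189.6, 292.2], 0.54)]
```

View pics/fin.png

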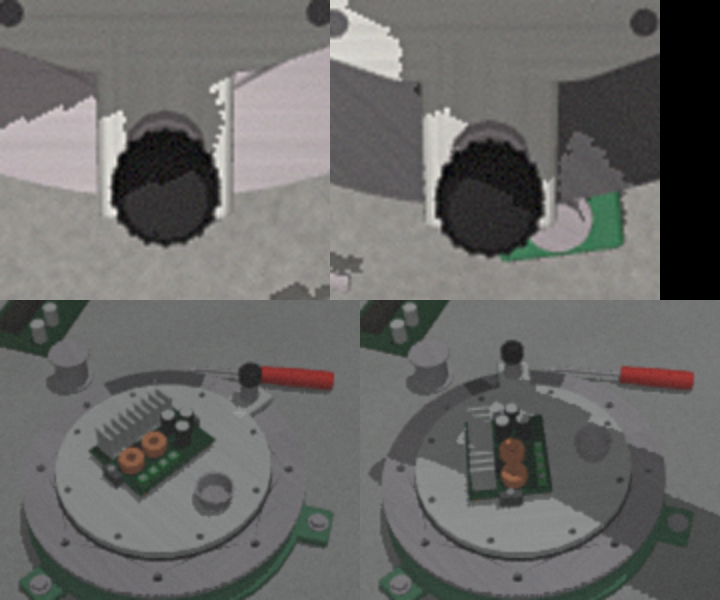

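```bash
python3 -c "
from h import *
print(env.get_obs()['contact_force'].round(1));print(env.close_job())"
```

```text
[-0.7 -0.3 -0.4]
the job is handed in; nothing more can be done
None
```

The turntable is at its next station with the pin in the shoe hole, about 51.5° counter-clockwise of home. I handed the job in after about 14 s of the 51 s allowed.

**How it went:**
- I gripped the knob and drew it about 12.6 mm, so the pin was clear of the home hole.
- I swung the table about 44.5° with the pin held up, then lowered it onto the ring and opened the fingers around the knob.
- I nudged the knob on with one finger, about 1 mm per step. The pushing force stayed at about 8 N or less.
- The pin then dropped and the push force fell to zero. I backed off and lifted the arm clear.

**Last checks:**
- From the same camera height, the knob's size and the amount of housing showing match the start picture, where the pin was home.
- The visible shoe hole measured about 51° from home, within the 35–55° range.
- The cup had ridden round and was still upright on the disc. The screwdriver had not moved in the side picture. I did not check the other bench items one by one.
- Contact force at hand-in was about zero.

**What was not confirmed:**
- I did not test the lock by pushing on the table, to avoid wrenching it.
- The detection network missed the knob in the last close wrist picture, so I compared that picture with the start one by eye.
- My two first estimates of the turntable's axis disagreed by several millimetres. The arc the tool followed, with small side forces, settled it.

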